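# Load the row of sample vials into the dry-block heater

### The job

Move the row of four amber sample vials and jars from the white carrier into the dry-block heater, each into the aluminium block whose bore is made for its size (the smallest vial into the narrowest bore and so on up to the largest). Keep them upright, lower each one to the bottom of its bore before letting go, and leave the beaker and the yellow-lidded jar in between where they stand.

Things in the scene. Friction and masses are not known exactly. Their poses are not given: they have to be found in the camera images.
- vial_small: amber glass vial with a black cap, straight-sided, 18 mm wide, 66 mm high, closed, loose and upright in a bay of the carrier. Origin: centre of underside, z up; at the start its y axis runs along the row. Grip about 55 mm above the underside, fingers closing across the row (x). Carrier: fixed white tray 92 x 322 mm, 4 bays in a row 78 mm apart, floor 4 mm thick, fences 16 mm high, end grips 34 mm.
- vial_medium: amber glass vial with a black cap, straight-sided, 30 mm wide, 74 mm high, closed, loose and upright in a bay of the carrier. Origin: centre of underside, z up; at the start its y axis runs along the row. Grip about 60 mm above the underside, fingers closing across the row (x). Carrier and heater may be on either side.
- jar_large: amber glass jar with a black cap, straight-sided, 41 mm wide, 82 mm high, closed, loose and upright in a bay of the carrier. Origin: centre of underside, z up; at the start its y axis runs along the row. Grip about 64 mm above the underside, fingers closing across the row (x).
- jar_largest: amber glass jar with a black cap, straight-sided, 53 mm wide, 92 mm high, closed, loose and upright in a bay of the carrier. Origin: centre of underside, z up; at the start its y axis runs along the row. Grip about 70 mm above the underside, fingers closing across the row (x).
- block_small: bare aluminium block 78 x 76 x 50 mm with one upright bore, 26 mm wide, in its middle, for the 18 mm vial; one of four side by side in the heater, 78 mm apart, in any order, fixed. Origin: centre of underside, z up, y along the row. Top face at z 50 mm (90 above the bench), flat bore floor at z 24 mm. Heater: fixed white box 352 mm long, 90 mm high, with a sloping panel towards the robot.
- block_medium: bare aluminium block 78 x 76 x 50 mm with one upright bore, 38 mm wide, in its middle, for the 30 mm vial; one of four side by side in the heater, 78 mm apart, in any order, fixed. Origin: centre of underside, z up, y along the row. Top face at z 50 mm (90 above the bench), flat bore floor at z 24 mm.
- block_large: bare aluminium block 78 x 76 x 50 mm with one upright bore, 49 mm wide, in its middle, for the 41 mm jar; one of four side by side in the heater, 78 mm apart, in any order, fixed. Origin: centre of underside, z up, y along the row. Top face at z 50 mm (90 above the bench), flat bore floor at z 24 mm.
- block_largest: bare aluminium block 78 x 76 x 50 mm with one upright bore, 61 mm wide, in its middle, for the 53 mm jar; one of four side by side in the heater, 78 mm apart, in any order, fixed. Origin: centre of underside, z up, y along the row. Top face at z 50 mm (90 above the bench), flat bore floor at z 24 mm.
- beaker: empty upright glass beaker, 52 mm wide and 70 mm high, standing between carrier and heater; origin: centre of its underside. To be left alone.
- specimen_jar: white jar with a yellow lid, 54 mm wide and 66 mm high, standing between carrier and heater, farther from the robot; origin: centre of its underside. To be left alone.
There are look-alikes about, which are no part of the job. Leave any blue or red look-alike of the jar_large alone.

How it is judged:
By the outcome, as a careful person would: the job done as asked, in the order asked, and still so for the second after the job is handed in, with the robot touching nothing.
It also fails if it takes over 109 s, if anything falls off the work surface, if the arm or the gripper's body presses on something with over 40 N, if the wrist force passes 120 N, or if a joint passes its speed limit or range.

### The arm

A 7-joint arm with a two-finger parallel gripper is mounted at the origin on the work surface. World frame = base frame: x ahead of the robot, y to its left, z up, the work surface at z = 0. Lengths are in mm, angles in rad, forces in N, time in s.
With the tool pointing down it reaches from about 400 to 850 mm from the base axis. Payload 4.5 kg.
Tool frame: the origin (TCP) lies at the very end of the fingers, on their centre line; the grasp point (between the pads) lies 19 mm behind it; z points along the fingers, y is the direction in which the jaws open and shut (so a half turn about z gives the same grasp; the last joint's range is limited). The gripper opens to 85 mm and grips with 20 to 120 N. Pads are 22 mm wide; open, the fingers measure 114 mm over their backs; the gripper's body (76 mm by 85 mm) begins 54 mm behind the grasp point. The pads swing forward as they close: fully open they stand 13 mm farther back than shut.
Start: joints at [-1.121, 0.689, -0.195, 1.565, 0.157, 0.902, -0.215], TCP at [252.435, 571.779, 231.317] pointing down, gripper open.
Joint ranges: [-3.01, 3.01], [-0.46, 2.08], [-1.47, 1.51], [0.13, 2.56], [-1, 4.14], [0.04, 2.09], [-2.66, 2.66]. Speed limits (rad/s): [2.57, 2.57, 3.14, 3.14, 3.14, 3.14, 3.14].

### API

Orientations are given as [roll, pitch, yaw] about the fixed x, y, z axes, in that order (R = Rz(yaw) Ry(pitch) Rx(roll)).
In Python, from cell import arm, eyes gives the robot as it stands. The module is installed in compiled form; this text tells all that it offers. Calls block until the motion is done:
- arm.move_ptp(position, orientation): joint-space move of the TCP to a pose.
- arm.line_to(position, orientation=None, rate=150, until_force=None): straight line of the TCP; orientation=None keeps the orientation; rate is the mean speed in mm/s. With until_force (N) it stops when the force on the tool has changed by that much, and returns True; else False.
- arm.movej(angles): joint-space move.
- arm.gripper_to(opening, f_grip=None): opening from 0.0 (shut) to 1.0 (fully open); f_grip is the grip in N (None keeps the last); returns when the fingers have stopped.
- arm.pause(seconds).
- arm.solve_ik(position, orientation): joint angles nearest the present ones, or None.
- arm.get_obs(): the state.
- eyes.capture(name): name is "side" or "top" or "wrist"; returns (picture, depth): 480x640x3 uint8, red, green, blue; 480x640 float32, mm along the optical axis (not along the pixel's ray), 0 where there is no reading.
- eyes.get_calibration(name): a dict with "camera_matrix" (3x3 intrinsics, pixels), "xyz" and "rotation" of the camera in the world; the wrist camera has in their place "T_tool_cam" (4x4, takes a point from camera to tool coordinates, whose origin is the TCP and whose axes are the flange's). Camera axes: x right, y up, looking along -z (the intrinsics and any distortion apply to the point x, -y, -z); pixel columns grow to the right and rows downward; lengths in mm; the calibration is good to about 2 mm. A picture is of the moment at which its call begins: read the wrist's pose just before it. get_calibration takes no time and is no camera call.
A pose or a line that the arm cannot do raises arm.MotionError and nothing moves.
- arm.hand_in(): hands the job in, once; it reports no verdict.
The state is a dict: "t": time; "joint_pos": joint angles; "qd": joint speeds; "joint_torque": joint torques, N m; "position": TCP position; "tool_rot": TCP orientation; "force": force on the tool from outside, world axes, zero at the start; "ft_torque": the same for the moment, N m; "opening": opening from 0.0 (shut) to 1.0 (fully open).
Only numpy, scipy, OpenCV 4.12 (cv2) and the standard library are available. Lean on these libraries where they do the work, as an engineer would, in place of code of your own. Each camera call takes 0.05 s, during which the arm holds its last target. There are 200 camera calls.

## Working session

There is one attempt and no reset: what is moved stays moved. The work goes in short steps, each a Python script; the robot and the scene stay as the last script left them, time stands still between calls to the robot, and variables do not carry over. Pictures are saved under pics/ and viewed, about 12 in all and at most 16, crops included, and the job is handed in when it is done.

```bash
mkdir -p pics; cat > h.py <<'E'
import numpy as np, cv2
from cell import arm, eyes
def snap(name, tag):
    o=arm.get_obs(); img,d=eyes.capture(name)
    cv2.imwrite(f'pics/{tag}.png', img[:,:,::-1]); np.savez(f'pics/{tag}.npz', d=d, img=img, pos=o['position'], rot=o['tool_rot'])
    return img,d
E
python3 - <<'E'
from h import *
for n in('top','side'): snap(n,n+'0')
for n in('top','side','wrist'): print(n,eyes.get_calibration(n))
print(arm.get_obs())
E
```

```text
top {'camera_matrix': array([[522.26464795,   0.        , 325.19583447],
       [  0.        , 522.26464795, 245.60478886],
       [  0.        ,   0.        ,   1.        ]]), 'xyz': array([ 406.69581704,  -10.2759865 , 1030.45341368]), 'rotation': array([ 0.12063074,  0.00308273, -1.55989438])}
side {'camera_matrix': array([[527.97145743,   0.        , 329.25435304],
       [  0.        , 527.97145743, 243.40683527],
       [  0.        ,   0.        ,   1.        ]]), 'xyz': array([ -48.87266499, -665.60388844,  763.07043091]), 'rotation': array([ 0.87303366,  0.00251155, -0.69416471])}
wrist {'camera_matrix': array([[420.65291276,   0.        , 318.36056611],
       [  0.        , 420.65291276, 239.53768317],
       [  0.        ,   0.        ,   1.        ]]), 'T_tool_cam': array([[ 4.81299970e-04,  9.66028712e-01,  2.58434315e-01,
         6.56546232e+01],
       [ 9.99998784e-01, -8.48242853e-04,  1.30836946e-03,
         3.49036563e-01],
       [ 1.48313753e-03,  2.58433371e-01, -9.66027946e-01,
        -1.42917684e+02],
       [ 0.00000000e+00,  0.00000000e+00,  0.00000000e+00,
         1.00000000e+00]])}
{'t': 0.1, 'joint_pos': array([-1.12119472,  0.68992394, -0.19457375,  1.5662915 ,  0.15732523,
        0.90245918, -0.2151262 ]), 'qd': array([ 2.88077249e-04, -2.15927347e-03,  6.54416718e-04, -1.28730954e-03,
        1.11725665e-03,  2.02487528e-03,  8.48532714e-05]), 'joint_torque': array([-3.28348659e-03, -5.40601301e+01, -1.27144799e+00, -1.58984864e+01,
        9.41824343e-03,  4.41248922e-03, -4.95181581e-06]), 'position': array([252.22845154, 571.18945126, 230.53700371]), 'tool_rot': array([-3.13991113e+00,  1.02731707e-04,  2.72590464e+00]), 'force': array([ 0.22831976,  0.04370227, -0.59410147]), 'ft_torque': array([ 0.00551825,  0.01651885, -0.00595121]), 'opening': 1.001511050042937}
```

View pics/top0.png

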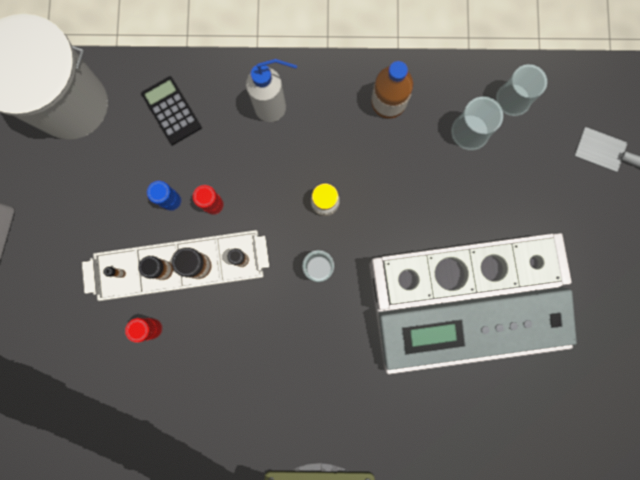

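View pics/side0.png

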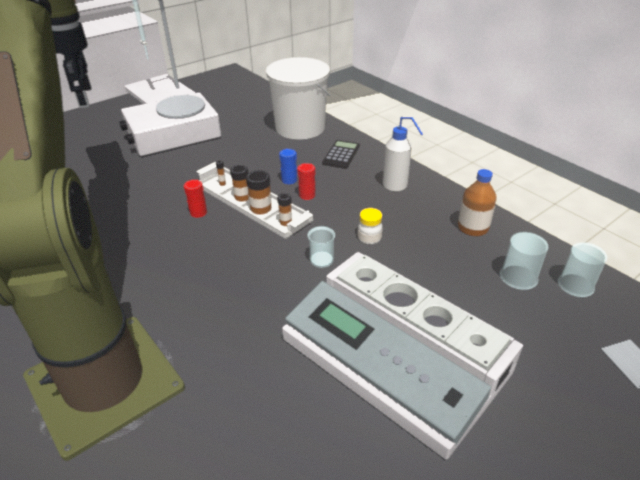

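Top view: the carrier with amber items is on the left, at (110,271), (150,266), (188,262) and (236,257). The heater bores are on the right, at (408,280), (451,273), (494,267) and (537,262). The red and blue look-alikes are at (143,329), (207,198) and (162,195); they have solid colours and stand outside the carrier, so I leave them. The beaker is at (318,266) and the yellow-lidded jar at (325,198). Next, an enlarged crop.

```bash
cat >> h.py <<'E'
from scipy.spatial.transform import Rotation as Ro
def campose(name, z=None):
    c=eyes.get_calibration(name); K=c['camera_matrix']
    if name=='wrist':
        T=np.eye(4);T[:3,:3]=Ro.from_euler('xyz',z['rot']).as_matrix();T[:3,3]=z['pos'];T=T@c['T_tool_cam']
        return K,T[:3,:3],T[:3,3]
    return K,Ro.from_euler('xyz',c['rotation']).as_matrix(),np.array(c['xyz'])
def ray(uv,pose,h):
    K,R,p=pose; d=R@np.array([(uv[0]-K[0,2])/K[0,0],-(uv[1]-K[1,2])/K[1,1],-1]); return p+d*(h-p[2])/d[2]
def cloud(d,pose):
    K,R,p=pose; v,u=np.mgrid[:480,:640]
    P=np.stack([(u-K[0,2])/K[0,0]*d,-(v-K[1,2])/K[1,1]*d,-d],-1)@R.T+p; P[d==0]=np.nan; return P
E
python3 - <<'E'
from h import *
z=np.load('pics/top0.npz'); ps=campose('top'); P=cloud(z['d'],ps); img=z['img'][:,:,::-1]
# caps from depth
X,Y,Z=P[...,0],P[...,1],P[...,2]
roi=np.zeros((480,640),bool);roi[225:300,90:262]=1
n,l,s,c=cv2.connectedComponentsWithStats((roi&(Z>48)).astype(np.uint8))
for i in range(1,n):
    if s[i,4]<15: continue
    m=l==i; zt=np.nanpercentile(Z[m],80); t=m&(abs(Z-zt)<5)
    r=np.array([X[t],Y[t]]).T
    print(c[i].round(),s[i,4],'ztop',zt.round(1),'mid',((r.max(0)+r.min(0))/2).round(1),'ext',np.ptp(r,axis=0).round(1))
for uv in [(408,280),(451,273),(494,267),(537,262)]: print(uv,ray(uv,ps,90).round(1),'depth z',Z[uv[1],uv[0]])
for uv in [(318,258),(325,196),(207,196),(143,329),(162,190)]: print(uv,P[uv[1],uv[0]].round(1))
for uv in [(400,340),(480,240),(570,250)]: print('heater',P[uv[1],uv[0]].round(1))
a=cv2.resize(img[225:305,80:275],(780,320),interpolation=3);b=cv2.resize(img[230:310,370:565],(780,320),interpolation=3)
cv2.imwrite('pics/crop0.png',np.vstack([a,b])[:600])
E
```

```text
[189. 262.] 867 ztop 97.1 mid [488.8 243. ] ext [52.7 52.4]
[236. 256.] 253 ztop 79.4 mid [501.4 159.2] ext [29.8 29.9]
[152. 267.] 544 ztop 86.8 mid [479.9 313.1] ext [42.2 42.5]
[110. 271.] 126 ztop 70.0 mid [472.  394.7] ext [18.4 18.9]
(408, 280) [ 459.9 -155.7   90. ] depth z 62.23082805700733
(451, 273) [ 473.3 -233.3   90. ] depth z 62.18407874234879
(494, 267) [ 485.  -310.9   90. ] depth z 63.49551578302669
(537, 262) [ 494.9 -388.7   90. ] depth z 66.39366739190825
(318, 258) [506.4   8.2   2.4]
(325, 196) [617.2  -4.6  68. ]
(207, 196) [611.5 213.4  83.7]
(143, 329) [367.3 319.   83.7]
(162, 190) [622.  297.3  83.4]
heater [ 352.1 -143.7   68.6]
heater [ 546.3 -314.    -2.1]
heater [ 527.8 -490.6    1.2]
```

View pics/crop0.png

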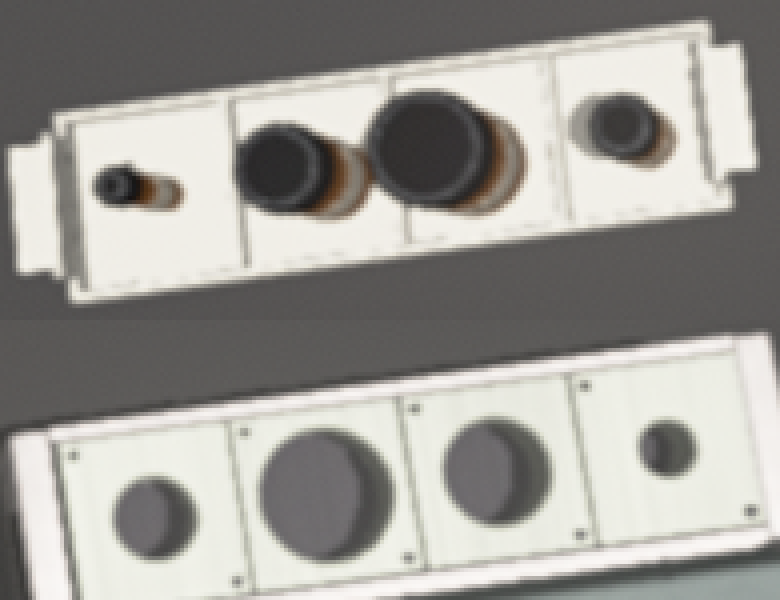

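Sizes settle the matching. Vials from left to right are small 18, large 42, largest 53, medium 30. Bores from left to right are medium, largest, large, small. I'll take one close wrist look over each row.

```bash
python3 - <<'E'
from h import *
yaw=np.radians(97.5); 
for p in ([487,277,330],[472,395,60],[501,159,60],[495,-389,110],[460,-156,110]):
    for y in (yaw,yaw-np.pi): 
        q=arm.solve_ik(p,[np.pi,0,y]); print(p,round(y,2),None if q is None else np.round(q,2))
E
```

```text
[487, 277, 330] 1.7 [-0.63  0.49  0.06  1.64 -0.03  1.02 -0.44]
[487, 277, 330] -1.44 [-0.1   0.6  -0.87  1.61  0.49  1.16  2.19]
[472, 395, 60] 1.7 [-0.77  0.91  0.    1.72 -0.    0.51 -0.64]
[472, 395, 60] -1.44 [-0.4   1.   -0.69  1.7   0.86  0.78  1.76]
[501, 159, 60] 1.7 [-0.38  0.84 -0.03  1.99  0.07  0.31 -0.34]
[501, 159, 60] -1.44 [-0.01  0.92 -0.65  1.98  1.    0.61  1.92]
[495, -389, 110] 1.7 [ 0.77  0.86 -0.33  1.64  0.39  0.7   0.38]
[495, -389, 110] -1.44 [ 0.17  1.03  0.87  1.68 -0.97  0.92 -1.57]
[460, -156, 110] 1.7 [ 0.33  0.72 -0.16  2.09  0.31  0.35  0.05]
[460, -156, 110] -1.44 [ 0.66  0.81 -0.72  2.07  0.95  0.63  2.55]
```

```bash
python3 - <<'E'
from h import *
ori=[np.pi,0,np.radians(97.5)]
arm.move_ptp([487,310,320],ori); arm.pause(.3); snap('wrist','w_car')
arm.line_to([475,-230,320],rate=300); arm.pause(.3); snap('wrist','w_heat')
print(arm.get_obs()['t'],arm.get_obs()['position'])
a=[cv2.resize(cv2.imread(f'pics/{n}.png'),(400,300)) for n in('w_car','w_heat')]
cv2.imwrite('pics/both.png',np.hstack(a))
for n in('w_car','w_heat'):
    z=np.load(f'pics/{n}.npz'); ps=campose('wrist',z); P=cloud(z['d'],ps); X,Y,Z=P[...,0],P[...,1],P[...,2]
    if n=='w_car':
        M=(Z>60)&(Z<105)&(abs(X-487)<60)&(Y>100)&(Y<440)
    else:
        top=(abs(Z-90)<5); M=(Z<82)&(Z>5)&(abs((X-476)+.148*(Y+270))<36)&(Y<-112)&(Y>-432)
    k,l,s,c=cv2.connectedComponentsWithStats(M.astype(np.uint8))
    for i in range(1,k):
        if s[i,4]<150: continue
        m=l==i
        if n=='w_car':
            zt=np.nanpercentile(Z[m],80); t=m&(abs(Z-zt)<4); r=np.array([X[t],Y[t]]).T
            print(c[i].round(),'ztop',zt.round(1),((r.max(0)+r.min(0))/2).round(1),np.ptp(r,axis=0).round(1))
        else:
            cn=max(cv2.findContours(m.astype(np.uint8),0,1)[0],key=cv2.contourArea)
            r=np.array([ray(q[0],ps,90)[:2] for q in cn]); (cc,rad)=cv2.minEnclosingCircle(r.astype(np.float32))
            print('bore',c[i].round(),np.round(cc,1),round(2*rad,1),((r.max(0)+r.min(0))/2).round(1),np.ptp(r,axis=0).round(1))
E
```

```text
4.1083 [ 475.069734   -229.69325414  320.01686522]
[315. 104.] ztop 71.3 [471.2 394.6] [18.6 18.9]
[312. 196.] ztop 87.6 [479.2 313. ] [41.  41.4]
[311. 270.] ztop 97.6 [488.1 243.9] [53.  54.4]
[313. 345.] ztop 79.5 [501.1 159.7] [31.4 30.8]
bore [308.  67.] [ 452.4 -118.2] 67.0 [ 452.4 -118.7] [66.7 10.8]
bore [314. 117.] [ 461.1 -157.3] 37.1 [ 461.1 -157.4] [36.9 36.7]
bore [315. 205.] [ 472.2 -233.2] 59.7 [ 472.2 -233.4] [59.1 58.8]
bore [316. 286.] [ 483.5 -309.5] 47.5 [ 483.5 -309.6] [47.3 45.3]
bore [318. 359.] [ 494.9 -385.3] 24.3 [ 494.9 -385.9] [24.2 20.8]
```

View pics/both.png

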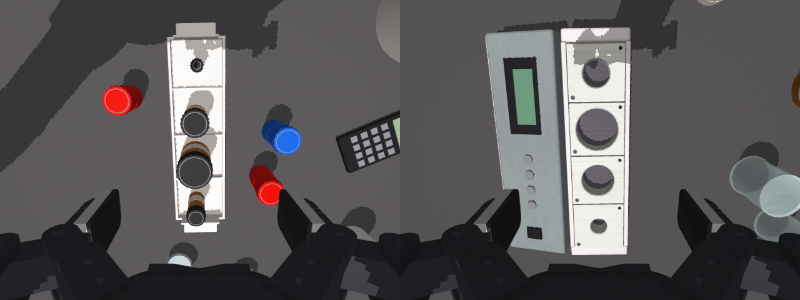

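Vial centres agree within 1 mm between the two cameras. Bore centres also agree once the 78 mm pitch is fitted. I'll start with the smallest vial.

```bash
cat >> h.py <<'E'
ITEMS=dict(small=(18,55,(471.4,394.6),(494.8,-388.0)),medium=(30,60,(501.1,159.5),(461.2,-156.5)),
 large=(41,64,(479.3,313.0),(483.6,-310.8)),largest=(53,70,(488.2,243.6),(472.3,-233.7)))
ori=[np.pi,0,np.radians(97.5)]
def pick(n):
    w,g,(x,y),_=ITEMS[n]; zt=4+g-19-13*w/85; op=min(1,(w+27)/85)
    arm.gripper_to(op); arm.line_to([x,y,225],ori,rate=300); arm.line_to([x,y,zt],rate=130)
    arm.gripper_to(0,f_grip=45); arm.pause(.2); f0=arm.get_obs()
    arm.line_to([x,y,225],rate=130); o=arm.get_obs()
    print(n,'opening mm',round(o['opening']*85,1),'force',o['force'].round(1),'t',round(o['t'],1))
def carry(n):
    w,g,_,(x,y)=ITEMS[n]; arm.line_to([x,y,225],rate=280); arm.pause(.3)
def lower(n):
    w,g,_,(x,y)=ITEMS[n]; zf=64+g-19-13*w/85
    hit=arm.line_to([x,y,zf+8],rate=90,until_force=8)
    if not hit: hit=arm.line_to([x,y,zf-5],rate=20,until_force=4)
    o=arm.get_obs(); print(n,'hit',hit,'above floor',round(o['position'][2]-zf,1),o['position'].round(1),'F',o['force'].round(1)); return hit and abs(o['position'][2]-zf)<5
def release(n):
    w=ITEMS[n][0]; arm.gripper_to(min(1,(w+22)/85)); p=arm.get_obs()['position']
    arm.line_to([p[0],p[1],225],rate=150); print('t',round(arm.get_obs()['t'],1),'op',arm.get_obs()['opening'])
E
python3 - <<'E'
from h import *
pick('small'); carry('small')
z=snap('top','t1'); print(arm.get_obs()['position']); img=z[0][:,:,::-1]
b=cv2.resize(img[190:350,420:620],(800,640),interpolation=3)[:600]
c=snap('wrist','w1')[0][:,:,::-1]
cv2.imwrite('pics/h1.png',np.hstack([cv2.resize(b,(400,300)),cv2.resize(c,(400,300))]))
E
```

```text
small opening mm 17.6 force [ 0.9 -0.3 -1. ] t 10.6
[ 494.81425266 -387.89423355  225.00844332]
```

View pics/h1.png

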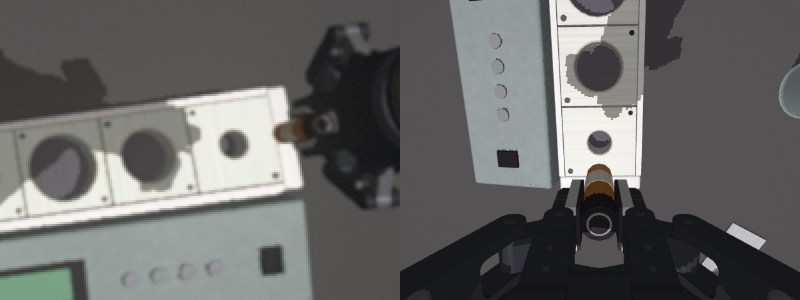

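The vial is held upright by the cap, at (600,222) in the wrist half, and the bore shows ahead of it at (599,142). I check that bore from close up, then lower.

```bash
python3 - <<'E'
from h import *
z=np.load('pics/w1.npz'); ps=campose('wrist',z)
print('bore',ray((318.4,227.5),ps,90).round(1))
ztop=225+19+13*18/85+11
print('cap top',ray((319,357),ps,ztop).round(1), ztop)
if lower('small'): release('small')
E
```

```text
bore [ 494.5 -388.4   90. ]
cap top [ 494.8 -387.4  257.8] 257.7529411764706
small hit True above floor 0.7 [ 495.1 -388.3   97.9] F [-1.  -0.1  5.4]
t 17.2 op 0.46891661756911196
```

Within 0.5 mm, and it seated at floor depth. Now the medium vial.

```bash
python3 - <<'E'
from h import *
n='medium'
pick(n)
if abs(arm.get_obs()['opening']*85-30)<4:
    carry(n)
    if lower(n): release(n)
    arm.line_to([480,-120,260],rate=300)
    snap('wrist','w2')
E
```

```text
medium opening mm 29.5 force [-0.1 -0.9 -0.9] t 23.2
medium hit True above floor 0.6 [ 461.4 -156.6  101. ] F [-0.9 -0.6  6.9]
t 28.0 op 0.6132398491223121
```

View pics/w2.png

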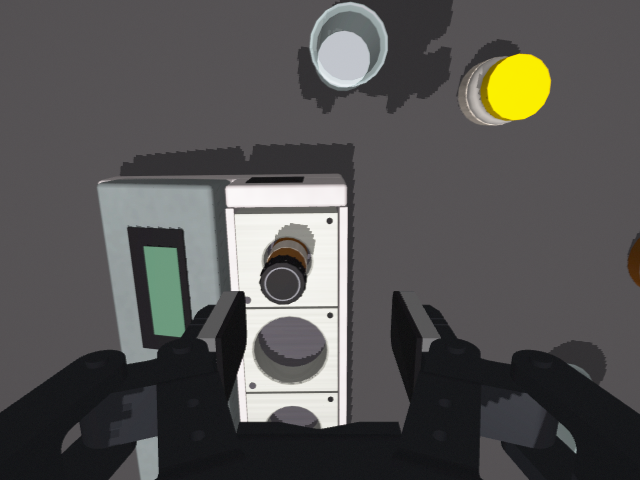

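The medium vial stands upright in its bore at (285,275). The beaker and the yellow-lidded jar are undisturbed. Now the two jars.

```bash
python3 - <<'E'
from h import *
for n in('large','largest'):
    pick(n)
    if abs(arm.get_obs()['opening']*85-ITEMS[n][0])>4: print('grip?');break
    carry(n)
    if not lower(n): print('seat?');break
    release(n)
else:
    arm.line_to([472,0,300],rate=300); arm.pause(.2)
    a=snap('top','tE')[0]; snap('side','sE')
    print(arm.get_obs()['t'])
    ps=campose('top'); P=cloud(np.load('pics/tE.npz')['d'],ps); Z=P[...,2]
    m=(Z>125)&(Z<165)&(P[...,1]<-130)&(P[...,1]>-420)
    k,l,s,c=cv2.connectedComponentsWithStats(m.astype(np.uint8))
    for i in range(1,k):
        if s[i,4]>20:
            t=l==i; r=P[t]; zt=np.percentile(r[:,2],80); r=r[abs(r[:,2]-zt)<4]; print(c[i].round(),zt.round(1),((r.max(0)+r.min(0))/2).round(1),np.ptp(r,axis=0).round(1))
E
```

```text
large opening mm 40.8 force [0.4 0.4 0.1] t 34.0
large hit True above floor 0.7 [ 483.8 -310.9  103.4] F [-0.   0.3  4.1]
t 39.8 op 0.7402426345683094
largest opening mm 52.6 force [ 0.8  0.2 -2.2] t 45.7
largest hit True above floor 0.8 [ 472.5 -233.8  107.6] F [-0.6  0.7  6. ]
t 51.0 op 0.8812264936984276
52.275
[401.  71.] 150.7 [ 829.5 -139.1  150.1] [32.9 18.2  6.7]
[502. 265.] 147.2 [ 484.1 -310.1  147. ] [41.1 41.5  7.6]
[459. 271.] 157.3 [ 473.2 -233.6  157. ] [52.3 52.3  7.4]
[545. 260.] 131.3 [ 495.7 -387.9  130.6] [19.2 20.   6.5]
[413. 278.] 139.1 [ 461.7 -156.9  138.6] [29.2 30.6  6.9]
```

View pics/sE.png

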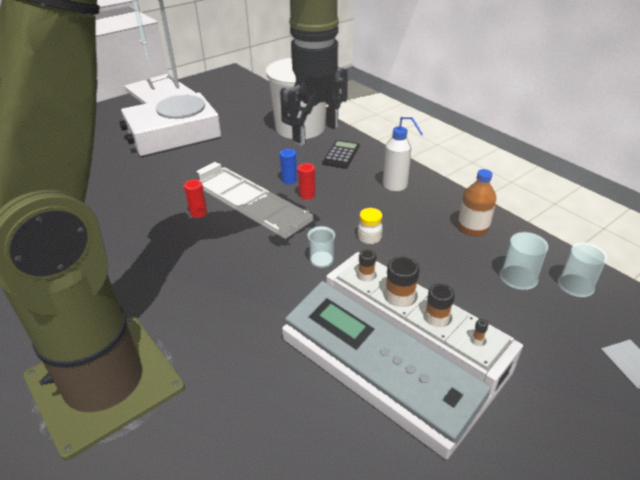

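View pics/tE.png

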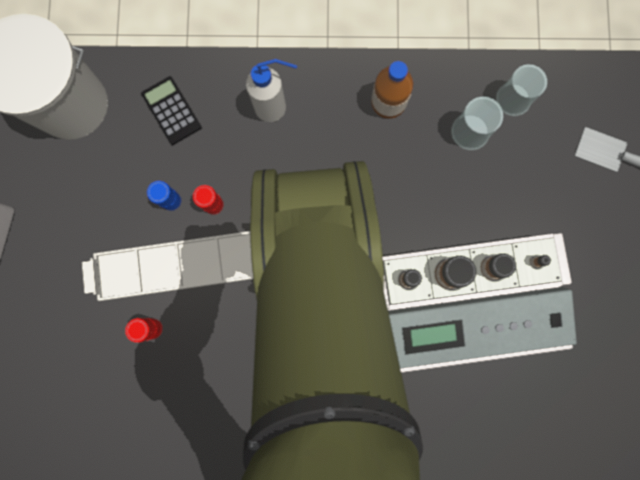

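All four are upright in their bores, the carrier is empty, and the beaker, yellow-lidded jar and look-alikes have not moved. Handing in.

```bash
python3 -c "
from h import *
print(arm.hand_in(), arm.get_obs()['t'])"
```

```text
the job is handed in; nothing more can be done
the job is handed in; nothing more can be done
```

The job is done and handed in. All four amber vials and jars are in the heater blocks made for their sizes, moved in order from smallest to largest.

- **Seating:** each one was lowered until it touched the bottom of its bore, within 1 mm of the expected depth, before I let go.
- **Last checks:** the cap tops measured 131, 139, 147 and 157 mm, against the expected 130, 138, 146 and 156 mm. All four are within about 1 mm of their bore centres.
- **Surroundings:** the carrier is empty. The beaker, the yellow-lidded jar and the red and blue look-alikes are where they stood, and the gripper was clear of everything.
- **Time:** the robot's clock read about 52 s just before hand-in, against the 109 s limit.

No check failed. The one disagreement was that the wrist view read the bore spacing about 1 mm short of the stated 78 mm. I fitted the bore positions to the stated spacing, and the top camera and the close look at the small bore confirmed them.

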